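Press a padlock and a key gauge home in the foam of the service case

TASK

Pack the foam-lined service case: lay the loose brass padlock flat in its matching cutout, and press both the padlock and the T-shaped steel key gauge, which is only resting in its cutout, fully home in the foam so that each sits level on the bottom along its whole length. Let go of everything, and leave the other things on the bench where they are.

Things in the scene. Friction and masses are not known exactly. Their poses are not given: they have to be found in the camera images.
- board: fixed plywood work board with a grey rubber mat, 300 x 430 mm, 18 mm thick, lying on the bench under the case and the padlock; origin: centre of its underside
- foam: Fixed foam-lined case, open on top: black shell 132 x 212 mm (its own x by y), filled with dark grey foam, top 40 mm above the board it stands on. Origin: centre of its underside; z up. Two cutouts with yellow floors: at +y a padlock outline, at -y a T. Cutouts are 2 mm wider than the parts on every side; the top 5 mm of their walls flare out by another 3 mm a side.
- padlock_cutout (a point): middle of the padlock-body part of its cutout (40 mm along x, 46 mm along y), level with the foam's top; axes as the foam's: x points to the shackle end. Its yellow floor starts 6 mm below the foam's top; pressed with about 6 to 10 N it gives by 8 mm to a hard stop 14 mm below the foam's top, and stays where it is left.
- shackle_cutout (a point): middle of the shackle part of the same cutout (35 mm long, 38 mm across), level with the foam's top, 37 mm in +x from point padlock_cutout; no floor that carries the shackle
- bar_cutout (a point): middle of the crossbar part of the T cutout (20 mm along x, 64 mm along y), level with the foam's top; axes as the foam's, x points along the stem. It has a yellow floor of the same kind (6 mm down, gives by 8 mm under 6 to 10 N, stays).
- stem_cutout (a point): point on the stem part of the T cutout (20 mm wide in y), level with the foam's top, 50 mm in +x from point bar_cutout. The outer 16 mm of the stem part has such a floor of its own (8 to 12 N), separate from the crossbar's, so a gauge pressed at one end only goes down unevenly.
- padlock_body (a point): loose brass padlock, 0.16 kg, lying flat on the board at the start; point: centre of its block-shaped body (36 mm along x, 42 mm across in y, 17 mm thick), about 8.5 mm above what it lies on. x points along the padlock to the shackle, z up as it lies. Grasp the body across its 42 mm. Fully home its top stands about 3 mm above the foam.
- padlock_shackle (a point): centre of the padlock's steel shackle (33 mm long, 34 mm wide, 6 mm thick, at half the body's thickness), 36.5 mm in +x from point padlock_body
- gauge_bar (a point): centre of the crossbar (16 mm along x, 60 mm along y, 17 mm thick) of a loose steel T-shaped key gauge, 0.12 kg, 68 mm long overall; half-way up its thickness; x points along the stem, z up. At the start it lies loosely in its T cutout, on the raised floors, its top 11 mm above the foam; fully home its top stands 3 mm above the foam.
- gauge_stem (a point): point on the gauge's stem (16 mm wide), half-way up its thickness, 50 mm in +x from point gauge_bar, 10 mm before the stem's end
- pliers: bystander: red-handled combination pliers, 201 mm long, lying, loose; origin at its underside
- mug: bystander: white mug, 92 mm wide, 95 mm tall, loose; origin at its underside
- oil_bottle: bystander: small amber bottle with a red spout, 98 mm tall, loose; origin at its underside
- cylinder: bystander: brass euro lock cylinder, 64 mm long, standing, loose; origin at its underside
- tape: bystander: roll of beige tape, 100 mm, loose; origin at its underside
- spray: bystander: blue spray can with black cap, 116 mm tall, loose; origin at its underside
- marker: bystander: black felt pen, 115 mm long, lying, loose; origin at its underside
There are look-alikes about, which are no part of the job. Leave any turquoise look-alike of the part that bears padlock_body alone.

How it is judged:
By the outcome, as a careful person would: the job done as asked, in the order asked, and still so for the second after the job is handed in, with the robot touching nothing.
It also fails if it takes over 53 s, if anything falls off the work surface, if the arm or the gripper's body presses on something with over 40 N, if the wrist force passes 120 N, or if a joint passes its speed limit or range.

ROBOT

A 7-joint arm with a two-finger parallel gripper is mounted at the origin on a cart in front of the work surface, level with it; the furniture and walls round the work are solid. World frame = base frame: x ahead of the robot, y to its left, z up, the work surface at z = 0. Lengths are in m, angles in rad, forces in N, time in s.
With the tool pointing down it reaches from about 0.425 to 0.825 m from the base axis. Payload 3.6 kg.
Tool frame: the origin (TCP) lies midway between the tips of the shut fingers; the grasp point (between the pads) lies manip.grip_point_offset behind it (manip.grip_point_offset is the distance from the TCP to the grasp point, in m); z points along the fingers, y is the line along which they close (so a half turn about z gives the same grasp; the last joint's range is limited). The gripper opens to 93 mm and grips with 3 to 60 N. Pads are 15 mm wide; open, the fingers measure 128 mm over their backs; the gripper's body (75 mm by 188 mm) begins 65 mm behind the grasp point.
Start: joints at [-1.19, 0.615, -0.013, 1.423, 0.008, 1.103, -0.04], TCP at [0.258, 0.597, 0.219] pointing down, gripper open.
Joint ranges: [-3.12, 3.12], [-0.3, 2.06], [-1.34, 1.32], [0.26, 2.42], [-1.36, 4.5], [0.01, 1.98], [-2.84, 2.84]. Speed limits (rad/s): [2.79, 2.79, 3.14, 3.14, 3.14, 3.14, 3.14].

INTERFACE

Orientations are given as a unit quaternion [x, y, z, w].
In Python, from cell import manip gives the robot as it stands.
- The arm moves only by the tool play_rows, never from a script. Its argument "commands" is a list of rows, each an object of numbers: "rx", "ry", "rz": the turn, a rotation vector about the world's x, y, z in units of 90 degrees (1.0 is 90 degrees); "x", "y", "z": the shift along the world's x, y, z in units of 300 mm (1.0 is 300 mm); "jaw": the closure in counts, from 0 (fully open) to 255 (shut). In form: [{"rx": .., "ry": .., "rz": .., "x": .., "y": .., "z": .., "jaw": ..}, ...]. A call has 1 to 12 rows; each row is the pose to reach, as a shift and turn from the pose commanded when the call began; what a row does not reach only later rows make up. A row lasts 1/10 s, in which the tool goes at most 50 mm and 8.59 degrees, less where a joint would pass 70% of its speed; a pose out of reach is approached as far as the arm can. A call with a number of a shift or a turn outside -1 to 1 is refused whole. A call with a gripper value outside its range is refused whole. The fingers move at their own pace and stop on an object; the grip force is fixed at half the most. Time passes only in rows, so rows that repeat a pose let the fingers close. It gives the time, the measured TCP pose, the force, the opening and the grip force at its end, in the units of the state.
- manip.observe(): the state, without advancing time (a new reading comes with each control period).
- manip.snapshot(name): name is "scene" or "top" or "wrist"; returns (picture, depth): 480x640x3 uint8, red, green, blue; 480x640 float32, m along the optical axis (not along the pixel's ray), 0 where there is no reading.
- manip.calibration(name): a dict with "camera_matrix" (3x3 intrinsics, pixels), "T" (4x4, takes a point from camera to world coordinates). Camera axes: x right, y down, z forward; pixel columns grow to the right and rows downward; lengths in m; the calibration is good to about 2 mm. A picture is of the moment at which its call begins: read the wrist's pose just before it. calibration takes no time and is no camera call; for the wrist camera it gives the pose at the moment of the call.
- manip.sign_off(): hands the job in; it is judged then, once.
The state is a dict: "t": time; "joints": joint angles; "joint_velocities": joint speeds; "joint_efforts": joint torques, N m; "tool_pos": TCP position; "tcp_rot": TCP orientation; "wrist_force": force on the tool from outside, world axes, zero at the start; "wrist_torque": the same for the moment, N m; "gripper_width": finger opening in m; "grasp_force": force on a finger pad.
Only numpy, scipy, OpenCV 4.12 (cv2) and the standard library are available. Lean on these libraries where they do the work, as an engineer would, in place of code of your own. Each camera call takes 0.05 s, during which the arm holds its last target. There are 200 camera calls.

## Working session

There is one attempt and no reset: what is moved stays moved. The work goes in short steps, Python scripts to look and compute and a tool call to move; the robot and the scene stay as the last step left them, time stands still between calls to the robot, and variables do not carry over. Pictures are saved under pics/ and viewed, at most 10 in all, crops included, and the job is handed in when it is done.

Besides the shell and the picture viewer there is one more tool, called after "Request:" in YAML: its name, and indented under it one key for each argument. play_rows: Moves the arm, as the interface text tells. Shifts and turns lie within -1 to 1; 1 stands for 300 mm of shift or 90 degrees of turn. Its arguments: {"type":"object","properties":{"commands":{"type":"array"}},"required":["commands"]}

```bash
mkdir -p pics; ls
python3 - <<'E'
from cell import manip
import cv2, numpy as np
print(manip.grip_point_offset, manip.observe())
for n in ("scene","top"):
    p,d=manip.snapshot(n); cv2.imwrite(f"pics/{n}1.png",p[...,::-1]); np.savez(f"{n}1.npz",p=p,d=d,K=manip.calibration(n)["camera_matrix"],T=manip.calibration(n)["T"])
    print(n,manip.calibration(n))
E
```

```text
pics
0.0188 {'t': 0.0, 'joints': array([-1.1894999 ,  0.6159062 , -0.012659  ,  1.42487129,  0.00811186,
        1.10343345, -0.04041707]), 'joint_velocities': array([ 1.06695802e-03,  4.82891423e-05,  1.70487893e-03, -1.06940165e-03,
        3.37755655e-04, -1.73769825e-04, -1.06538524e-03]), 'joint_efforts': array([-2.09237610e-04, -4.58940196e+01,  2.09106007e-01, -1.65740311e+01,
       -6.10861368e-02,  2.05538498e-02,  2.26567577e-04]), 'tool_pos': array([0.25744041, 0.5959806 , 0.21749869]), 'tcp_rot': array([ 2.02444357e-01,  9.79292925e-01, -1.25981227e-03, -2.48514115e-04]), 'wrist_force': array([-0.04183287, -0.05375859, -0.07887295]), 'wrist_torque': array([-0.04363788,  0.01226356, -0.04793135]), 'grasp_force': 0.0, 'gripper_width': 0.09280723055587513}
scene {'camera_matrix': array([[624.38238   ,   0.        , 330.99289431],
       [  0.        , 624.38238   , 232.40879816],
       [  0.        ,   0.        ,   1.        ]]), 'T': array([[ 0.69567479, -0.53701724,  0.47712584, -0.24392024],
       [-0.71833908, -0.52472152,  0.45678911, -0.70710111],
       [ 0.00505456, -0.66051481, -0.750796  ,  1.37563415],
       [ 0.        ,  0.        ,  0.        ,  1.        ]])}
top {'camera_matrix': array([[616.25334   ,   0.        , 326.92125744],
       [  0.        , 616.25334   , 240.51792201],
       [  0.        ,   0.        ,   1.        ]]), 'T': array([[ 0.01282373, -0.99408401,  0.10785421,  0.35641967],
       [-0.99976387, -0.01463936, -0.01605914,  0.11443546],
       [ 0.01754305, -0.1076228 , -0.99403701,  2.08874277],
       [ 0.        ,  0.        ,  0.        ,  1.        ]])}
```

View pics/top1.png

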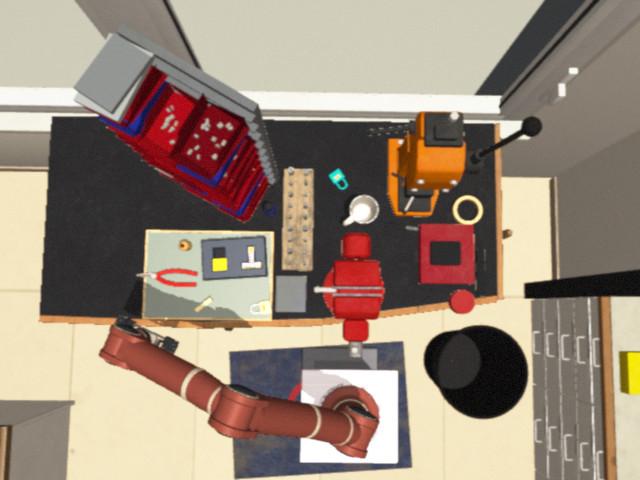

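View pics/scene1.png

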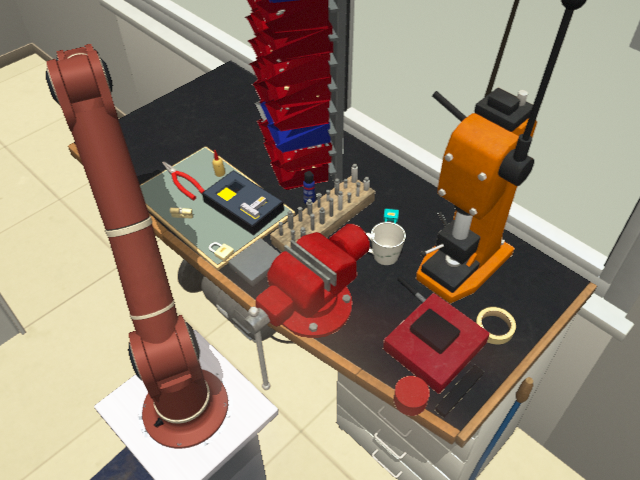

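The top view shows the board around (208,275), with the case at (235,258). Candidates for the padlock in the top view are the pale brass one at (260,308) on the board's near right corner, the turquoise one at (338,180), which is the look-alike, and the small brass cylinder at (204,302). I choose (260,308) and check it in one close crop.

```bash
cat > h.py <<'E'
import numpy as np, cv2
def ray(px,K,T):
    d=np.linalg.inv(K)@np.array([px[0],px[1],1.]); return T[:3,3],T[:3,:3]@d
def onplane(px,z,K,T):
    o,d=ray(px,K,T); return o+d*(z-o[2])/d[2]
def tri(p1,C1,p2,C2):
    o1,d1=ray(p1,*C1);o2,d2=ray(p2,*C2)
    s=np.linalg.lstsq(np.stack([d1,-d2],1),o2-o1,rcond=None)[0]
    a,b=o1+s[0]*d1,o2+s[1]*d2; return (a+b)/2,np.linalg.norm(a-b)
E
python3 - <<'E'
import numpy as np,cv2
from h import *
t=np.load("top1.npz");s=np.load("scene1.npz")
a=cv2.resize(t["p"][225:325,140:280],None,fx=4,fy=4,interpolation=cv2.INTER_CUBIC)
b=cv2.resize(s["p"][140:270,150:300],None,fx=4,fy=4,interpolation=cv2.INTER_CUBIC)[:520]
cv2.imwrite("pics/crop.png",cv2.resize(a,(800,571))[...,::-1])
for n,p in dict(board_c=(208,315),padlock=(259,309),case=(235,258),gauge=(250,258),tbl=(290,345)).items():
    d=t["d"][p[1],p[0]];o,r=ray(p,t["K"],t["T"]);print(n,(o+r*d).round(3))
for n,pt,ps in (("yellow",None,None),):
    m=[]
    for q,(x0,x1,y0,y1) in ((t,(205,235,235,275)),(s,(210,245,180,210))):
        h=cv2.cvtColor(q["p"],cv2.COLOR_RGB2HSV);k=cv2.inRange(h,(22,180,120),(38,255,255))
        k2=np.zeros_like(k);k2[y0:y1,x0:x1]=k[y0:y1,x0:x1];v,u=np.nonzero(k2);m.append((u.mean(),v.mean()));print(len(u))
    print(m,tri(m[0],(t["K"],t["T"]),m[1],(s["K"],s["T"])))
E
```

```text
board_c [0.326 0.472 0.023]
padlock [0.348 0.305 0.01 ]
case [0.514 0.384 0.06 ]
gauge [0.514 0.333 0.076]
tbl [ 0.173  0.238 -0.943]
163
139
[(np.float64(219.21472392638037), np.float64(263.8773006134969)), (np.float64(226.35971223021582), np.float64(193.6474820143885))] (array([0.49543663, 0.43768798, 0.04150457]), np.float64(0.00026610141203138653))
```

View pics/crop.png

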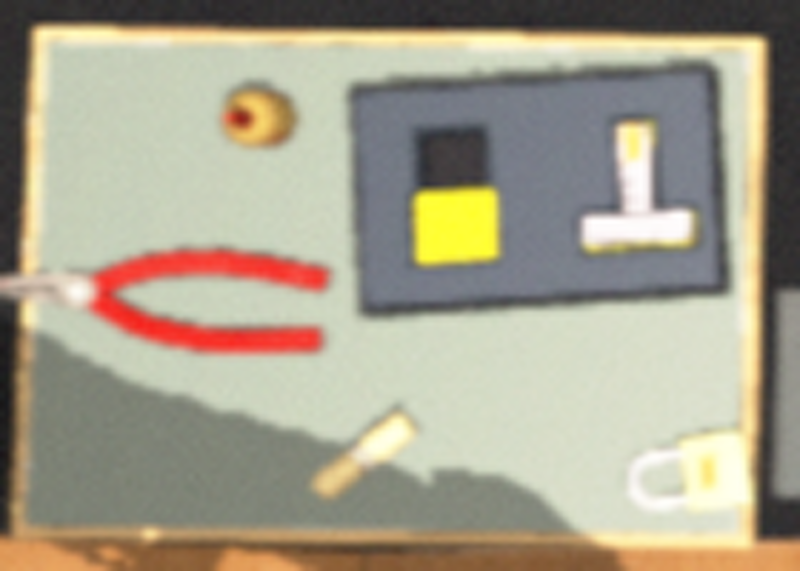

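The crop confirms it: the brass padlock lies at crop (715,470), with its shackle at (655,480) pointing left, which is world +y. The case is at crop (540,190), with the padlock cutout at (455,200) and the gauge at (637,190). Next I move the wrist to look from close by.

Run:
```python
from cell import manip
import numpy as np
from h import *
from scipy.spatial.transform import Rotation as R
o=manip.observe();c=manip.calibration("wrist");Rt=R.from_quat(o["tcp_rot"]).as_matrix();T=c["T"]
print(c["camera_matrix"].round(1)); print("cam in tool",(Rt.T@(T[:3,3]-o["tool_pos"])).round(4));print((Rt.T@T[:3,:3]).round(3))
t=np.load("top1.npz")
f=lambda x,y:(140+x*140/800,225+y*100/571)
for n,p,z in (("body",(715,470),.035),("shackle",(657,480),.027),("floor",(455,227),.052),("bar",(637,230),.069),("stem",(635,140),.069),("cyl",(365,455),.02),("oil",(258,115),.1)):
    print(n,onplane(f(*p),z,t["K"],t["T"]).round(4))
```

```text
[[372.2   0.  314.6]
 [  0.  372.2 240.3]
 [  0.    0.    1. ]]
cam in tool [ 0.0672 -0.0005 -0.1658]
[[-0.    -0.969 -0.247]
 [ 1.     0.    -0.002]
 [ 0.002 -0.247  0.969]]
body [0.354  0.2828 0.035 ]
shackle [0.3478 0.317  0.027 ]
floor [0.4917 0.4347 0.052 ]
bar [0.4903 0.3279 0.069 ]
stem [0.5422 0.3304 0.069 ]
cyl [0.3601 0.4878 0.02  ]
oil [0.5504 0.5402 0.1   ]
```

Request:
play_rows:
  commands:
    - {"rz": -0.64,"x": 0.5,"y": -0.75,"z": 0.1,"jaw": 0}
    - {"rz": -0.64,"x": 0.5,"y": -0.75,"z": 0.1,"jaw": 0}
    - {"rz": -0.64,"x": 0.5,"y": -0.75,"z": 0.1,"jaw": 0}
    - {"rz": -0.64,"x": 0.5,"y": -0.75,"z": 0.1,"jaw": 0}
    - {"rz": -0.64,"x": 0.5,"y": -0.75,"z": 0.1,"jaw": 0}
    - {"rz": -0.64,"x": 0.5,"y": -0.75,"z": 0.1,"jaw": 0}
    - {"rz": -0.64,"x": 0.5,"y": -0.75,"z": 0.1,"jaw": 0}
    - {"rz": -0.64,"x": 0.5,"y": -0.75,"z": 0.1,"jaw": 0}
    - {"rz": -0.64,"x": 0.5,"y": -0.75,"z": 0.1,"jaw": 0}
    - {"rz": -0.64,"x": 0.5,"y": -0.75,"z": 0.1,"jaw": 0}

```text
invalid input
```

```bash
cat > snap.py <<'E'
import sys
from cell import manip
import cv2,numpy as np
n=sys.argv[1]; o=manip.observe();c=manip.calibration("wrist");p,d=manip.snapshot("wrist")
np.savez(n+".npz",p=p,d=d,K=c["camera_matrix"],T=c["T"]);cv2.imwrite(f"pics/{n}.png",p[...,::-1])
print(o["t"],o["tool_pos"].round(4),o["tcp_rot"].round(4),o["joints"].round(2),o["wrist_force"].round(1),o["gripper_width"])
E
python3 snap.py w1
```

```text
0.1 [0.2575 0.5961 0.2176] [ 2.025e-01  9.793e-01 -1.100e-03 -2.000e-04] [-1.19  0.62 -0.01  1.42  0.01  1.1  -0.04] [-0.1  0.7  0.4] 0.093027055433207
```

View pics/w1.png

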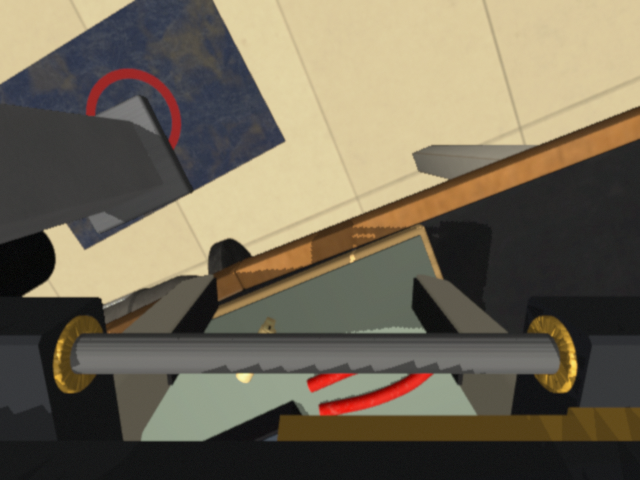

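The wrist camera looks past the fingers, so only points on the tool's +x side are visible (rows above about 270). The refusal was probably because rx and ry were missing from the rows.

Request:
play_rows:
  commands:
    - {"rx": 0,"ry": 0,"rz": -0.64,"x": 0.6,"y": -1.0,"z": 0.1,"jaw": 0}
    - {"rx": 0,"ry": 0,"rz": -0.64,"x": 0.6,"y": -1.0,"z": 0.1,"jaw": 0}
    - {"rx": 0,"ry": 0,"rz": -0.64,"x": 0.6,"y": -1.0,"z": 0.1,"jaw": 0}
    - {"rx": 0,"ry": 0,"rz": -0.64,"x": 0.6,"y": -1.0,"z": 0.1,"jaw": 0}
    - {"rx": 0,"ry": 0,"rz": -0.64,"x": 0.6,"y": -1.0,"z": 0.1,"jaw": 0}
    - {"rx": 0,"ry": 0,"rz": -0.64,"x": 0.6,"y": -1.0,"z": 0.1,"jaw": 0}
    - {"rx": 0,"ry": 0,"rz": -0.64,"x": 0.6,"y": -1.0,"z": 0.1,"jaw": 0}
    - {"rx": 0,"ry": 0,"rz": -0.64,"x": 0.6,"y": -1.0,"z": 0.1,"jaw": 0}
    - {"rx": 0,"ry": 0,"rz": -0.64,"x": 0.6,"y": -1.0,"z": 0.1,"jaw": 0}
    - {"rx": 0,"ry": 0,"rz": -0.64,"x": 0.6,"y": -1.0,"z": 0.1,"jaw": 0}

```text
t: 1.15
tool_pos: [0.4367, 0.2981, 0.2483]
tcp_rot: [0.648, 0.762, -0.0, -0.001]
wrist_force: [-0.0, -0.2, 0.6]
gripper_width: 0.0929
grasp_force: 0.0
```

Request:
play_rows:
  commands:
    - {"rx": 0,"ry": 0,"rz": 0,"x": 0,"y": -0.15,"z": 0,"jaw": 0}
    - {"rx": 0,"ry": 0,"rz": 0,"x": 0,"y": -0.15,"z": 0,"jaw": 0}
    - {"rx": 0,"ry": 0,"rz": 0,"x": 0,"y": -0.15,"z": 0,"jaw": 0}
    - {"rx": 0,"ry": 0,"rz": 0,"x": 0,"y": -0.15,"z": 0,"jaw": 0}

```text
t: 1.55
tool_pos: [0.437, 0.2538, 0.2485]
tcp_rot: [0.648, 0.762, 0.0, -0.001]
wrist_force: [-0.8, 0.2, -0.5]
gripper_width: 0.093
grasp_force: 0.0
```

```bash
python3 snap.py w2
```

```text
1.55 [0.437  0.2538 0.2485] [ 6.478e-01  7.618e-01  2.000e-04 -6.000e-04] [-0.78  0.37  0.3   1.8  -0.13  0.99 -0.27] [-0.8  0.2 -0.5] 0.09302533292479953
```

View pics/w2.png

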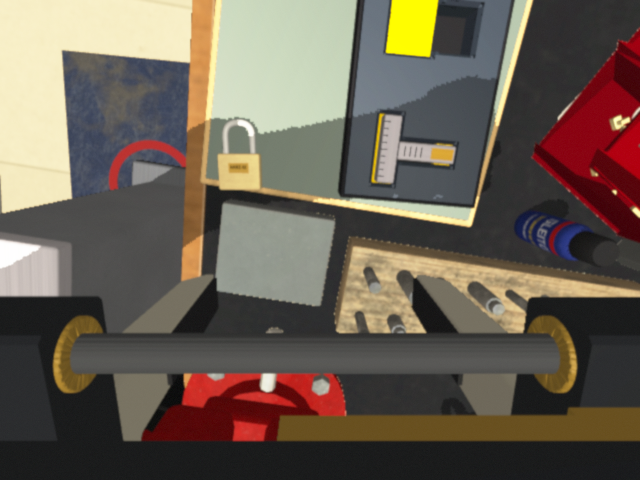

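The wrist view shows the padlock body at (239,171) with its shackle at (239,133). The case edge is at columns 342–510, the yellow padlock floor at (411,28), the gauge bar at (388,148) and its stem at (428,152). Next is a second view from another place.

Request:
play_rows:
  commands:
    - {"rx": 0,"ry": 0,"rz": 0,"x": -0.1,"y": 0.3,"z": 0,"jaw": 0}
    - {"rx": 0,"ry": 0,"rz": 0,"x": -0.1,"y": 0.3,"z": 0,"jaw": 0}
    - {"rx": 0,"ry": 0,"rz": 0,"x": -0.1,"y": 0.3,"z": 0,"jaw": 0}
    - {"rx": 0,"ry": 0,"rz": 0,"x": -0.1,"y": 0.3,"z": 0,"jaw": 0}
    - {"rx": 0,"ry": 0,"rz": 0,"x": -0.1,"y": 0.3,"z": 0,"jaw": 0}

```text
t: 2.1
tool_pos: [0.408, 0.3411, 0.2485]
tcp_rot: [0.649, 0.761, -0.0, 0.0]
wrist_force: [0.5, -1.1, 0.4]
gripper_width: 0.0929
grasp_force: 0.0
```

```bash
python3 snap.py w3
python3 - <<'E'
import cv2,numpy as np
a=np.load("w2.npz")["p"];b=np.load("w3.npz")["p"]
f=lambda im:cv2.resize(im,(800,600),interpolation=cv2.INTER_CUBIC)
c=cv2.resize(b[0:300,190:530],None,fx=2,fy=2,interpolation=cv2.INTER_CUBIC)
cv2.imwrite("pics/w3c.png",c[...,::-1]); print(c.shape)
E
```

```text
2.1 [0.408  0.3411 0.2485] [ 6.493e-01  7.605e-01 -3.000e-04  4.000e-04] [-0.93  0.41  0.28  1.73 -0.13  1.02 -0.45] [ 0.5 -1.1  0.4] 0.09294358372056494
(600, 680, 3)
```

View pics/w3c.png

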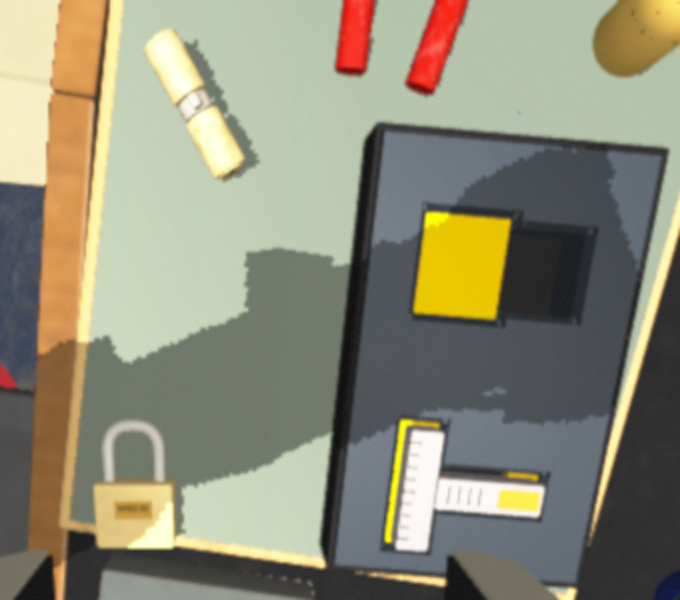

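The crop shows the padlock body at (134,515), its shackle at (134,450), the padlock cutout floor at (462,265) with its dark shackle part at (545,275), and the gauge bar at (415,490) with its stem at (495,495). Now I measure by masks.

```bash
cat > m.py <<'E'
import cv2,numpy as np
from h import *
def quad(q,lo,hi,box):
    h=cv2.cvtColor(q["p"],cv2.COLOR_RGB2HSV);k=cv2.inRange(h,lo,hi);m=np.zeros_like(k);x0,x1,y0,y1=box;m[y0:y1,x0:x1]=k[y0:y1,x0:x1]
    m=cv2.morphologyEx(m,cv2.MORPH_CLOSE,np.ones((5,5)))
    c=max(cv2.findContours(m,0,1)[0],key=cv2.contourArea);r=cv2.minAreaRect(c);b=cv2.boxPoints(r);i=np.argsort(np.arctan2(*(b-b.mean(0)).T[::-1]));return b[i],cv2.contourArea(c)
E
python3 - <<'E'
from m import *
a=np.load("w2.npz");b=np.load("w3.npz");A=(a["K"],a["T"]);B=(b["K"],b["T"])
def rep(n,lo,hi,b1,b2,z):
    qs=[]
    for q,C,bx in ((a,A,b1),(b,B,b2)):
        if bx is None: qs.append(None);continue
        r,ar=quad(q,lo,hi,bx);qs.append(r);P=np.array([onplane(p,z,*C) for p in r])
        e=np.diff(np.vstack([P,P[:1]]),axis=0)[:,:2]
        print(n,ar,r.round(1).tolist(),"c",P.mean(0).round(4),"len",np.linalg.norm(e,axis=1).round(4),"ang",np.degrees(np.arctan2(e[:,1],e[:,0])).round(1))
    if qs[0] is not None:
        for p,s in zip(*qs): X,e=tri(p,A,s,B);print("   tri",X.round(4),round(e,4))
print(b["p"][255,250],b["p"][255,245],b["p"][242,250],a["p"][180,230],a["p"][155,230],b["p"][245,400],b["p"][282,397])
rep("body",(18,60,150),(32,200,255),(212,268,150,194),(232,282,236,278),.035)
rep("gauge",(0,0,170),(179,50,255),(372,462,105,190),(383,468,205,280),.069)
rep("yel",(22,200,100),(35,255,255),None,(390,450,100,165),.052)
# case shell: depth-free corners from dark/grey region
# shackle: grey on mat
for z,px in ((.058,(378,125)),(.058,(666,151)),(.058,(575,583)),(.058,(330,565))): print("case",onplane((190+px[0]/2,px[1]/2),z,*B).round(4))
E
```

```text
[165 129  53] [225 199 130] [195 170 111] [225 199 131] [223 197 129] [252 249 247] [105 113 123]
body 1573.0 [[214.6999969482422, 149.1999969482422], [270.5, 154.3000030517578], [267.0, 193.1999969482422], [211.1999969482422, 188.10000610351562]] c [0.3574 0.2828 0.035 ] len [0.0554 0.0389 0.0568 0.0388] ang [   4.1  -87.8 -176.    90.1]
body 1312.5 [[232.0, 240.0], [281.0, 240.0], [281.0, 274.0], [232.0, 274.0]] c [0.3548 0.2831 0.035 ] len [0.0516 0.0378 0.0528 0.0379] ang [   9.   -82.3 -171.    95.8]
   tri [0.3296 0.3002 0.0413] 0.0027
   tri [0.3801 0.3029 0.0206] 0.0059
   tri [0.3834 0.2627 0.0184] 0.0019
   tri [0.3317 0.2626 0.0418] 0.001
gauge 1440.5 [[385.8999938964844, 114.69999694824219], [457.29998779296875, 124.19999694824219], [448.5, 190.10000610351562], [377.1000061035156, 180.60000610351562]] c [0.5191 0.3279 0.069 ] len [0.0642 0.0584 0.067  0.0579] ang [   2.   -83.3 -178.3   93.9]
gauge 1711.0 [[395.3999938964844, 213.8000030517578], [464.5, 223.39999389648438], [456.29998779296875, 283.3999938964844], [387.1000061035156, 273.8999938964844]] c [0.5189 0.3278 0.069 ] len [0.0666 0.0606 0.0695 0.0599] ang [   1.1  -83.  -179.2   94.3]
   tri [0.4849 0.3563 0.0623] 0.0011
   tri [0.549  0.3582 0.0686] 0.0008
   tri [0.5529 0.3005 0.0764] 0.0007
   tri [0.4875 0.2979 0.0702] 0.0012
yel 2041.5 [[402.79998779296875, 103.80000305175781], [444.8999938964844, 109.19999694824219], [438.20001220703125, 161.1999969482422], [396.1000061035156, 155.8000030517578]] c [0.4939 0.4334 0.052 ] len [0.0393 0.0469 0.0407 0.0466] ang [   2.1  -83.8 -178.1   94.6]
case [0.4428 0.4855 0.058 ]
case [0.5711 0.495  0.058 ]
case [0.5854 0.2896 0.058 ]
case [0.4596 0.2796 0.058 ]
```

Run:
```python
from m import *
a=np.load("w2.npz");b=np.load("w3.npz")
def world(q,lo,hi,bx,z,n,k=3):
    h=cv2.cvtColor(q["p"],cv2.COLOR_RGB2HSV);m=np.zeros((480,640),np.uint8);x0,x1,y0,y1=bx
    m[y0:y1,x0:x1]=cv2.inRange(h,lo,hi)[y0:y1,x0:x1]
    m=cv2.morphologyEx(cv2.morphologyEx(m,cv2.MORPH_CLOSE,np.ones((7,7))),cv2.MORPH_OPEN,np.ones((k,k)))
    c=max(cv2.findContours(m,0,1)[0],key=cv2.contourArea)[:,0]
    P=np.array([onplane(p,z,q["K"],q["T"])[:2] for p in c],np.float32)*1000
    r=cv2.minAreaRect(P);print(n,"px",c.min(0),c.max(0),"c",np.round(r[0],1),"size",np.round(r[1],1),"ang",round(r[2],1))
for S in (70,90,105):
  for q,bx in ((a,(205,275,140,200)),(b,(225,290,232,285))):
    world(q,(18,S,60),(32,255,255),bx,.035,f"body{S}",9)
world(b,(22,200,100),(35,255,255),(390,450,100,165),.052,"yel")
for q,bx in ((a,(372,462,105,190)),(b,(383,468,205,280))): world(q,(0,0,170),(179,50,255),bx,.069,"gauge",1)
print(cv2.cvtColor(b["p"],cv2.COLOR_RGB2HSV)[236:280,250].tolist()); print(cv2.cvtColor(b["p"],cv2.COLOR_RGB2HSV)[262,232:286].tolist())
```

```text
body70 px [218 153] [261 192] c [355.9 281.8] size [43.7 38.9] ang 7.2
body70 px [237 239] [277 274] c [355.  283.7] size [43.8 38.9] ang 9.0
body90 px [218 154] [261 192] c [355.7 280.7] size [44.  37.7] ang 9.2
body90 px [237 239] [276 274] c [354.6 283.5] size [41.9 39.6] ang 7.5
body105 px [219 154] [260 192] c [356.4 281.5] size [41.7 37.5] ang 5.6
body105 px [238 240] [266 273] c [349.9 282.9] size [30.1 37.6] ang 7.1
yel px [397 106] [444 159] c [493.7 433.5] size [39.5 45.4] ang 4.5
gauge px [378 116] [454 182] c [518.9 328.8] size [65.3 57.9] ang 3.9
gauge px [388 215] [461 275] c [518.7 329.4] size [67.7 59.7] ang 4.3
[[47, 34, 121], [43, 34, 119], [30, 48, 118], [22, 92, 128], [21, 106, 139], [21, 107, 159], [21, 110, 195], [22, 107, 223], [23, 104, 232], [23, 105, 233], [22, 105, 231], [22, 105, 231], [22, 105, 230], [22, 109, 229], [21, 126, 220], [20, 155, 201], [20, 171, 182], [20, 175, 157], [20, 174, 145], [20, 173, 165], [20, 174, 188], [20, 171, 197], [20, 160, 202], [20, 135, 214], [21, 114, 223], [22, 109, 225], [22, 109, 225], [22, 108, 225], [21, 107, 226], [21
[... 369 characters left out ...]
 [21, 109, 223], [21, 107, 223], [21, 108, 225], [22, 108, 225], [22, 109, 225], [22, 108, 225], [22, 108, 225], [22, 108, 224], [22, 109, 225], [22, 109, 225], [22, 108, 225], [22, 107, 226], [22, 106, 228], [22, 106, 228], [22, 107, 229], [22, 105, 228], [22, 107, 228], [22, 107, 228], [22, 107, 227], [22, 107, 227], [22, 106, 228], [22, 107, 227], [22, 107, 227], [22, 105, 229], [24, 102, 232], [25, 98, 238], [28, 77, 249], [29, 49, 254], [30, 40, 254], [29, 37, 255], [29, 37, 255], [30, 35, 255], [30, 35, 255], [31, 34, 255], [30, 48, 254], [27, 90, 233], [23, 94, 165], [29, 48, 123], [44, 32, 121], [48, 30, 143], [46, 31, 192], [46, 31, 217], [44, 31, 220], [46, 29, 221], [46, 29, 220]]
```

Request:
play_rows:
  commands:
    - {"rx": 0,"ry": 0,"rz": 0,"x": -0.175,"y": -0.2,"z": -0.45,"jaw": 0}
    - {"rx": 0,"ry": 0,"rz": 0,"x": -0.175,"y": -0.2,"z": -0.45,"jaw": 0}
    - {"rx": 0,"ry": 0,"rz": 0,"x": -0.175,"y": -0.2,"z": -0.45,"jaw": 0}
    - {"rx": 0,"ry": 0,"rz": 0,"x": -0.175,"y": -0.2,"z": -0.45,"jaw": 0}
    - {"rx": 0,"ry": 0,"rz": 0,"x": -0.175,"y": -0.2,"z": -0.45,"jaw": 0}
    - {"rx": 0,"ry": 0,"rz": 0,"x": -0.175,"y": -0.2,"z": -0.55,"jaw": 0}
    - {"rx": 0,"ry": 0,"rz": 0,"x": -0.175,"y": -0.2,"z": -0.65,"jaw": 0}
    - {"rx": 0,"ry": 0,"rz": 0,"x": -0.175,"y": -0.2,"z": -0.7,"jaw": 0}
    - {"rx": 0,"ry": 0,"rz": 0,"x": -0.175,"y": -0.2,"z": -0.735,"jaw": 0}
    - {"rx": 0,"ry": 0,"rz": 0,"x": -0.175,"y": -0.2,"z": -0.735,"jaw": 0}
    - {"rx": 0,"ry": 0,"rz": 0,"x": -0.175,"y": -0.2,"z": -0.735,"jaw": 0}

```text
t: 3.25
tool_pos: [0.3566, 0.2826, 0.0291]
tcp_rot: [0.649, 0.761, 0.001, 0.0]
wrist_force: [-0.0, -0.7, 0.7]
gripper_width: 0.0928
grasp_force: 0.0
```

```bash
python3 snap.py w4; python3 -c "
import cv2;a=cv2.imread('pics/w4.png')[130:480];cv2.imwrite('pics/w4c.png',a)"
```

```text
3.25 [0.3566 0.2826 0.0291] [6.493e-01 7.605e-01 1.400e-03 2.000e-04] [-0.82  0.64  0.14  2.16 -0.25  0.35 -0.3 ] [-0.  -0.7  0.7] 0.09283341768770827
```

View pics/w4c.png

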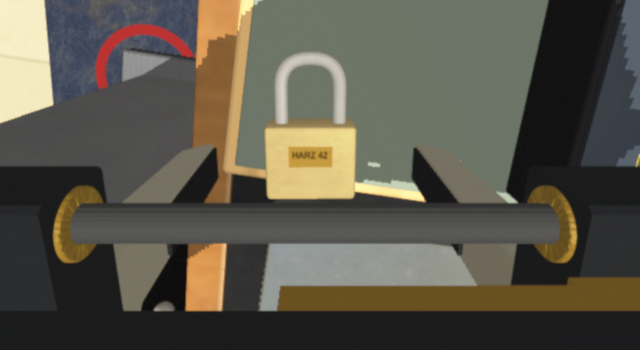

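The padlock body at crop (311,160) is centred between the fingers, aligned with them and about 1 mm to the tool's +x. I close on it here, 2 mm lower, then lift.

Request:
play_rows:
  commands:
    - {"rx": 0,"ry": 0,"rz": 0,"x": 0,"y": 0,"z": -0.008,"jaw": 0}
    - {"rx": 0,"ry": 0,"rz": 0,"x": 0,"y": 0,"z": -0.008,"jaw": 255}
    - {"rx": 0,"ry": 0,"rz": 0,"x": 0,"y": 0,"z": -0.008,"jaw": 255}
    - {"rx": 0,"ry": 0,"rz": 0,"x": 0,"y": 0,"z": -0.008,"jaw": 255}
    - {"rx": 0,"ry": 0,"rz": 0,"x": 0,"y": 0,"z": -0.008,"jaw": 255}
    - {"rx": 0,"ry": 0,"rz": 0,"x": 0,"y": 0,"z": -0.008,"jaw": 255}
    - {"rx": 0,"ry": 0,"rz": 0,"x": 0,"y": 0,"z": -0.008,"jaw": 255}
    - {"rx": 0,"ry": 0,"rz": 0,"x": 0,"y": 0,"z": -0.008,"jaw": 255}

```text
t: 4.1
tool_pos: [0.3552, 0.2817, 0.0257]
tcp_rot: [0.649, 0.761, -0.0, -0.0]
wrist_force: [1.3, -0.3, 1.1]
gripper_width: 0.0416
grasp_force: 23.7
```

Request:
play_rows:
  commands:
    - {"rx": 0,"ry": 0,"rz": 0,"x": 0,"y": 0,"z": 0.15,"jaw": 255}
    - {"rx": 0,"ry": 0,"rz": 0,"x": 0,"y": 0,"z": 0.3,"jaw": 255}
    - {"rx": 0,"ry": 0,"rz": -1.0,"x": 0.458,"y": 0.506,"z": 0.41,"jaw": 255}
    - {"rx": 0,"ry": 0,"rz": -1.0,"x": 0.458,"y": 0.506,"z": 0.41,"jaw": 255}
    - {"rx": 0,"ry": 0,"rz": -1.0,"x": 0.458,"y": 0.506,"z": 0.41,"jaw": 255}
    - {"rx": 0,"ry": 0,"rz": -1.0,"x": 0.458,"y": 0.506,"z": 0.41,"jaw": 255}
    - {"rx": 0,"ry": 0,"rz": -1.0,"x": 0.458,"y": 0.506,"z": 0.41,"jaw": 255}
    - {"rx": 0,"ry": 0,"rz": -1.0,"x": 0.458,"y": 0.506,"z": 0.41,"jaw": 255}
    - {"rx": 0,"ry": 0,"rz": -1.0,"x": 0.458,"y": 0.506,"z": 0.41,"jaw": 255}
    - {"rx": 0,"ry": 0,"rz": -1.0,"x": 0.458,"y": 0.506,"z": 0.41,"jaw": 255}
    - {"rx": 0,"ry": 0,"rz": -1.0,"x": 0.458,"y": 0.506,"z": 0.41,"jaw": 255}
    - {"rx": 0,"ry": 0,"rz": -1.0,"x": 0.458,"y": 0.506,"z": 0.41,"jaw": 255}

```text
t: 5.3
tool_pos: [0.4917, 0.4332, 0.1476]
tcp_rot: [0.994, 0.111, -0.001, 0.0]
wrist_force: [1.1, -0.2, -1.4]
gripper_width: 0.0415
grasp_force: 30.0
```

Request:
play_rows:
  commands:
    - {"rx": 0,"ry": 0,"rz": -0.05,"x": 0,"y": 0,"z": -0.13,"jaw": 255}
    - {"rx": 0,"ry": 0,"rz": -0.05,"x": 0,"y": 0,"z": -0.13,"jaw": 255}
    - {"rx": 0,"ry": 0,"rz": -0.05,"x": 0,"y": 0,"z": -0.13,"jaw": 255}
    - {"rx": 0,"ry": 0,"rz": -0.05,"x": 0,"y": 0,"z": -0.13,"jaw": 255}
    - {"rx": 0,"ry": 0,"rz": -0.05,"x": 0,"y": 0,"z": -0.13,"jaw": 255}

```text
t: 5.8
tool_pos: [0.4936, 0.4338, 0.1114]
tcp_rot: [0.997, 0.075, 0.001, -0.001]
wrist_force: [0.2, 0.7, -1.7]
gripper_width: 0.0417
grasp_force: 30.0
```

```bash
python3 snap.py w5; python3 -c "
import cv2;a=cv2.imread('pics/w5.png')[0:400];cv2.imwrite('pics/w5c.png',a)"
```

```text
5.8 [0.4936 0.4338 0.1114] [ 9.972e-01  7.520e-02  1.100e-03 -8.000e-04] [-1.11  0.82  0.67  1.54 -0.58  0.99 -1.69] [ 0.2  0.7 -1.7] 0.041681361013062905
```

View pics/w5c.png

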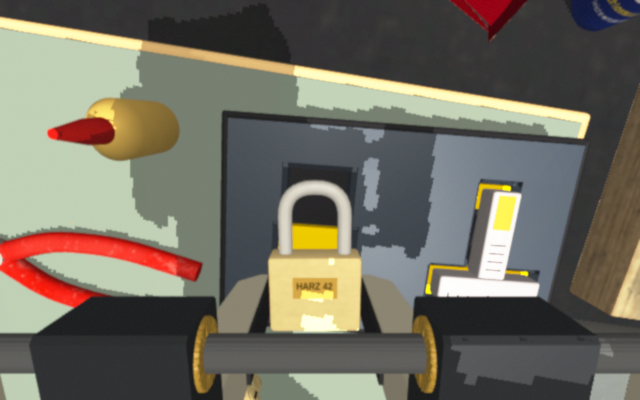

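The view shows the padlock held square at (314,290), the shackle cutout's far edge at (283,163)–(355,166), and the case turned about 4° relative to the tool. I check the cutout position from here.

Run:
```python
from m import *
a=np.load("w5.npz");C=(a["K"],a["T"])
W=lambda p,z:onplane(p,z,*C).round(4)[:2]
zt=.1114-.0077+.017
for n,p,z in (("case TL",(224,112),.058),("case TR",(587,142),.058),("bodytop L-far",(270,250),zt),("R-far",(358,250),zt),("L-near",(271,330),zt),("R-near",(359,330),zt),("shk L out",(278,230),zt-.0085),("shk R out",(351,230),zt-.0085),("shk tip",(314,181),zt-.0085)): print(n,W(p,z))
h=cv2.cvtColor(a["p"],cv2.COLOR_RGB2HSV)
# dark shackle cutout
g=a["p"].max(2)
print("col profile v=185",g[176,265:375].tolist());print("row profile u=320",g[140:185,320].tolist())
```

```text
case TL [0.5719 0.4956]
case TR [0.5867 0.2895]
bodytop L-far [0.5147 0.4555]
R-far [0.5205 0.4175]
L-near [0.4766 0.4504]
R-near [0.4827 0.4102]
shk L out [0.5221 0.4537]
shk R out [0.5271 0.4209]
shk tip [0.5464 0.4408]
col profile v=185 [89, 88, 88, 88, 89, 89, 89, 89, 90, 90, 88, 89, 89, 89, 90, 88, 81, 64, 58, 58, 56, 56, 51, 45, 42, 41, 40, 40, 41, 42, 41, 41, 43, 41, 41, 41, 43, 41, 41, 40, 42, 41, 41, 41, 41, 42, 41, 41, 41, 40, 42, 41, 40, 42, 42, 44, 43, 42, 41, 41, 43, 41, 43, 40, 41, 41, 41, 43, 42, 41, 39, 41, 41, 40, 40, 41, 41, 39, 40, 41, 42, 40, 42, 42, 42, 44, 51, 54, 58, 55, 57, 61, 75, 87, 92, 91, 90, 92, 92, 108, 146, 162, 166, 166, 165, 165, 165, 165, 165, 164]
row profile u=320 [98, 99, 100, 98, 98, 98, 97, 99, 97, 96, 97, 96, 98, 96, 96, 96, 95, 95, 94, 96, 95, 94, 93, 92, 83, 62, 52, 52, 51, 48, 43, 42, 42, 42, 42, 41, 44, 41, 44, 63, 112, 162, 192, 206, 218]
```

Run:
```python
from m import *
for f,L in (("w5",dict(body=(285,262,345,280),body2=(280,305,350,325),foam=(370,175,420,230))),("w4",dict(body=(275,262,345,280),body2=(275,305,345,322),mat=(380,160,480,240)))):
    a=np.load(f+".npz")
    for n,(x0,y0,x1,y1) in L.items():
        z=[]
        for v in range(y0,y1,2):
            for u in range(x0,x1,2):
                d=a["d"][v,u]
                if d>0: o,r=ray((u,v),a["K"],a["T"]);z.append((o+r*d)[2])
        print(f,n,len(z),np.median(z).round(4),np.std(z).round(4))
a=np.load("w5.npz");g=cv2.cvtColor(a["p"],cv2.COLOR_RGB2HSV)
print(g[236:262,300].tolist());print(g[322:336,300].tolist());print(g[270,258:280].tolist(),g[270,350:372].tolist())
```

```text
w5 body 267 0.1205 0.0006
w5 body2 350 0.1205 0.0006
w5 foam 699 0.058 0.0006
w4 body 313 0.0349 0.0006
w4 body2 315 0.035 0.0006
w4 mat 1990 0.0179 0.0006
[[26, 255, 237], [26, 255, 237], [26, 255, 237], [26, 255, 237], [26, 255, 237], [26, 255, 238], [26, 255, 237], [26, 255, 237], [26, 255, 237], [26, 255, 237], [26, 255, 236], [25, 255, 234], [24, 227, 222], [22, 160, 179], [21, 116, 152], [21, 109, 152], [21, 107, 158], [20, 109, 162], [21, 109, 166], [21, 107, 170], [21, 107, 178], [20, 109, 190], [20, 108, 214], [23, 104, 233], [24, 99, 241], [24, 99, 242]]
[[25, 94, 243], [27, 86, 247], [27, 83, 248], [26, 84, 248], [25, 90, 245], [24, 99, 239], [24, 102, 237], [23, 100, 235], [24, 77, 225], [35, 40, 206], [47, 30, 180], [48, 26, 116], [45, 15, 69], [30, 8, 61]]
[[104, 44, 75], [106, 43, 77], [106, 43, 77], [106, 44, 76], [106, 44, 76], [109, 46, 77], [105, 47, 76], [108, 49, 78], [106, 43, 78], [21, 20, 88], [21, 94, 158], [22, 107, 225], [24, 101, 239], [24, 99, 241], [24, 99, 241], [24, 99, 240], [24, 99, 240], [24, 99, 239], [23, 98, 240], [23, 98, 240], [24, 99, 239], [24, 99, 239]] [[24, 96, 244], [24, 95, 244], [24, 96, 244], [24, 96, 245], [24, 97, 245], [24, 98, 244], [24, 98, 244], [24, 98, 244], [24, 100, 243], [24, 100, 240], [22, 100, 226], [20, 70, 182], [50, 5, 154], [102, 21, 159], [103, 26, 160], [105, 25, 161], [103, 26, 160], [106, 24, 161], [105, 25, 161], [104, 24, 161], [104, 27, 161], [105, 25, 161]]
```

Depth gives the held padlock's top at .1205 m and level, and the foam's top at .058, as the text says. I turn the remaining 4.2° and lower it.

Request:
play_rows:
  commands:
    - {"rx": 0,"ry": 0,"rz": -0.046,"x": -0.006,"y": 0,"z": 0,"jaw": 255}
    - {"rx": 0,"ry": 0,"rz": -0.046,"x": -0.006,"y": 0,"z": -0.05,"jaw": 255}
    - {"rx": 0,"ry": 0,"rz": -0.046,"x": -0.006,"y": 0,"z": -0.1,"jaw": 255}
    - {"rx": 0,"ry": 0,"rz": -0.046,"x": -0.006,"y": 0,"z": -0.13,"jaw": 255}
    - {"rx": 0,"ry": 0,"rz": -0.046,"x": -0.006,"y": 0,"z": -0.145,"jaw": 255}
    - {"rx": 0,"ry": 0,"rz": -0.046,"x": -0.006,"y": 0,"z": -0.158,"jaw": 255}
    - {"rx": 0,"ry": 0,"rz": -0.046,"x": -0.006,"y": 0,"z": -0.165,"jaw": 255}
    - {"rx": 0,"ry": 0,"rz": -0.046,"x": -0.006,"y": 0,"z": -0.17,"jaw": 255}
    - {"rx": 0,"ry": 0,"rz": -0.046,"x": -0.006,"y": 0,"z": -0.17,"jaw": 255}
    - {"rx": 0,"ry": 0,"rz": -0.046,"x": -0.006,"y": 0,"z": -0.17,"jaw": 255}

```text
t: 6.85
tool_pos: [0.491, 0.4334, 0.0595]
tcp_rot: [0.999, 0.039, 0.0, -0.0]
wrist_force: [-1.0, -1.7, 2.9]
gripper_width: 0.0417
grasp_force: 30.0
```

```bash
cat > dep.py <<'E'
import sys
from m import *
a=np.load(sys.argv[1]+".npz")
for s in sys.argv[2:]:
    x0,y0,x1,y1=map(int,s.split(","));P=[]
    for v in range(y0,y1):
        for u in range(x0,x1):
            d=a["d"][v,u]
            if d>0:o,r=ray((u,v),a["K"],a["T"]);P.append(o+r*d)
    P=np.array(P);c=np.median(P,0);A=np.c_[P[:,:2]-c[:2],np.ones(len(P))];f=np.linalg.lstsq(A,P[:,2],rcond=None)[0]
    print(s,c.round(4),"std",P[:,2].std().round(4),"tilt deg",np.degrees(f[:2]).round(1))
E
python3 snap.py w6; python3 dep.py w6 285,265,345,280 280,305,350,325
```

```text
6.85 [0.491  0.4334 0.0595] [ 9.992e-01  3.880e-02  2.000e-04 -2.000e-04] [-1.11  0.88  0.65  1.58 -0.64  0.9  -1.72] [-1.  -1.7  2.9] 0.04168251779174508
285,265,345,280 [0.505  0.4334 0.0686] std 0.0006 tilt deg [-1.3 -0.3]
280,305,350,325 [0.4846 0.4318 0.0685] std 0.0006 tilt deg [ 1.1 -0.2]
```

The padlock's top is at .0686 and level, so it rests on the raised floor inside the cutout. I release part-way, lift and shut the fingers.

Request:
play_rows:
  commands:
    - {"rx": 0,"ry": 0,"rz": 0,"x": 0,"y": 0,"z": 0,"jaw": 90}
    - {"rx": 0,"ry": 0,"rz": 0,"x": 0,"y": 0,"z": 0,"jaw": 90}
    - {"rx": 0,"ry": 0,"rz": 0,"x": 0,"y": 0,"z": 0,"jaw": 90}
    - {"rx": 0,"ry": 0,"rz": 0,"x": 0,"y": 0,"z": 0.05,"jaw": 90}
    - {"rx": 0,"ry": 0,"rz": 0,"x": 0.005,"y": 0,"z": 0.15,"jaw": 255}
    - {"rx": 0,"ry": 0,"rz": 0,"x": 0.005,"y": 0,"z": 0.15,"jaw": 255}
    - {"rx": 0,"ry": 0,"rz": 0,"x": 0.005,"y": 0,"z": 0.15,"jaw": 255}
    - {"rx": 0,"ry": 0,"rz": 0,"x": 0.005,"y": 0,"z": 0.15,"jaw": 255}
    - {"rx": 0,"ry": 0,"rz": 0,"x": 0.005,"y": 0,"z": 0.15,"jaw": 255}

```text
t: 7.8
tool_pos: [0.4916, 0.4333, 0.1028]
tcp_rot: [0.999, 0.039, -0.001, 0.0]
wrist_force: [-0.4, 0.1, -0.9]
gripper_width: 0.0247
grasp_force: 0.0
```

```bash
python3 snap.py w7; python3 dep.py w7 290,265,340,280 ; python3 -c "
import cv2;a=cv2.imread('pics/w7.png')[0:400];cv2.imwrite('pics/w7c.png',a)"
```

```text
7.8 [0.4916 0.4333 0.1028] [ 9.992e-01  3.890e-02 -8.000e-04  4.000e-04] [-1.12  0.84  0.69  1.55 -0.6   0.98 -1.75] [-0.4  0.1 -0.9] 0.02468523550636743
290,265,340,280 [0.4905 0.4321 0.0687] std 0.0007 tilt deg [4.2 0.3]
```

View pics/w7c.png

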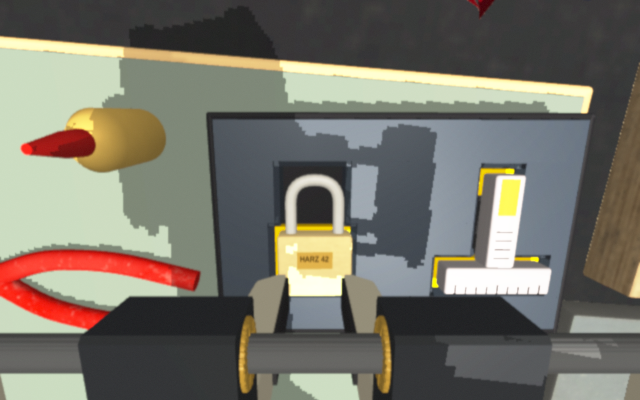

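The padlock lies in its cutout with its body at (314,266) and the shackle at (315,205) in the dark part. The gauge is at (497,240). Now I press the body's centre.

Request:
play_rows:
  commands:
    - {"rx": 0,"ry": 0,"rz": 0,"x": 0.007,"y": 0,"z": -0.05,"jaw": 255}
    - {"rx": 0,"ry": 0,"rz": 0,"x": 0.007,"y": 0,"z": -0.09,"jaw": 255}
    - {"rx": 0,"ry": 0,"rz": 0,"x": 0.007,"y": 0,"z": -0.105,"jaw": 255}
    - {"rx": 0,"ry": 0,"rz": 0,"x": 0.007,"y": 0,"z": -0.115,"jaw": 255}
    - {"rx": 0,"ry": 0,"rz": 0,"x": 0.007,"y": 0,"z": -0.121,"jaw": 255}
    - {"rx": 0,"ry": 0,"rz": 0,"x": 0.007,"y": 0,"z": -0.127,"jaw": 255}
    - {"rx": 0,"ry": 0,"rz": 0,"x": 0.007,"y": 0,"z": -0.133,"jaw": 255}
    - {"rx": 0,"ry": 0,"rz": 0,"x": 0.007,"y": 0,"z": -0.138,"jaw": 255}
    - {"rx": 0,"ry": 0,"rz": 0,"x": 0.007,"y": 0,"z": -0.141,"jaw": 255}
    - {"rx": 0,"ry": 0,"rz": 0,"x": 0.007,"y": 0,"z": -0.141,"jaw": 255}
    - {"rx": 0,"ry": 0,"rz": 0,"x": 0.007,"y": 0,"z": -0.141,"jaw": 255}

```text
t: 8.95
tool_pos: [0.4951, 0.4337, 0.0614]
tcp_rot: [0.999, 0.039, 0.001, -0.0]
wrist_force: [-2.5, -1.0, 2.5]
gripper_width: 0.0009
grasp_force: 1.1
```

Request:
play_rows:
  commands:
    - {"rx": 0,"ry": 0,"rz": 0,"x": 0,"y": 0,"z": -0.004,"jaw": 255}
    - {"rx": 0,"ry": 0,"rz": 0,"x": 0,"y": 0,"z": -0.008,"jaw": 255}
    - {"rx": 0,"ry": 0,"rz": 0,"x": 0,"y": 0,"z": -0.008,"jaw": 255}

```text
t: 9.25
tool_pos: [0.4951, 0.4338, 0.0613]
tcp_rot: [0.999, 0.039, 0.001, -0.001]
wrist_force: [-5.2, -2.1, 11.6]
gripper_width: 0.0002
grasp_force: 6.2
```

```bash
python3 snap.py w8; python3 dep.py w8 292,240,300,290 280,262,290,280 335,262,345,280
```

```text
9.25 [0.4951 0.4338 0.0613] [ 9.992e-01  3.890e-02  6.000e-04 -8.000e-04] [-1.1   0.89  0.65  1.57 -0.64  0.91 -1.72] [-5.2 -2.1 11.6] 0.00015760420035169806
292,240,300,290 [0.5088 0.4427 0.0602] std 0.0127 tilt deg [-115.2  -88.3]
280,262,290,280 [0.5055 0.4476 0.0607] std 0.0006 tilt deg [ 0.8 -0.2]
335,262,345,280 [0.5074 0.4218 0.0608] std 0.0013 tilt deg [-5.4 13.9]
```

The padlock is at the hard stop: its top is .0608 with 11.6 N on it. I lift, recheck it and locate the gauge from here.

Request:
play_rows:
  commands:
    - {"rx": 0,"ry": 0,"rz": 0,"x": 0,"y": 0,"z": 0.1,"jaw": 255}
    - {"rx": 0,"ry": 0,"rz": 0,"x": 0,"y": -0.05,"z": 0.2,"jaw": 255}
    - {"rx": 0,"ry": 0,"rz": 0,"x": -0.1,"y": -0.1,"z": 0.25,"jaw": 255}
    - {"rx": 0,"ry": 0,"rz": 0,"x": -0.1,"y": -0.1,"z": 0.25,"jaw": 255}
    - {"rx": 0,"ry": 0,"rz": 0,"x": -0.1,"y": -0.1,"z": 0.25,"jaw": 255}
    - {"rx": 0,"ry": 0,"rz": 0,"x": -0.1,"y": -0.1,"z": 0.25,"jaw": 255}

```text
t: 9.9
tool_pos: [0.465, 0.4043, 0.1334]
tcp_rot: [0.999, 0.039, 0.0, -0.0]
wrist_force: [0.2, 0.4, 0.4]
gripper_width: 0.0004
grasp_force: 0.0
```

```bash
cat > top.py <<'E'
import sys
from m import *
# depth-derived points standing above foam (z>.0595) in the cutout zones; report rects and plane tilt
a=np.load(sys.argv[1]+".npz");K=a["K"];T=a["T"]
v,u=np.mgrid[0:300,0:640];d=a["d"][0:300]
P=np.stack([(u-K[0,2])/K[0,0]*d,(v-K[1,2])/K[1,1]*d,d],-1)@T[:3,:3].T+T[:3,3]
for n,(x0,x1,y0,y1) in dict(padlock=(.472,.515,.40,.465),gauge=(.478,.56,.285,.372)).items():
    m=(d>0)&(P[...,0]>x0)&(P[...,0]<x1)&(P[...,1]>y0)&(P[...,1]<y1)&(P[...,2]>.0597)&(P[...,2]<.075)
    Q=P[m];m8=cv2.morphologyEx(m.astype(np.uint8),cv2.MORPH_OPEN,np.ones((3,3)));Q=P[m8>0]
    r=cv2.minAreaRect((Q[:,:2]*1000).astype(np.float32));c=Q.mean(0)
    f=np.linalg.lstsq(np.c_[Q[:,:2]-c[:2],np.ones(len(Q))],Q[:,2],rcond=None)[0]
    e=Q[:,2]-np.c_[Q[:,:2]-c[:2],np.ones(len(Q))]@f
    print(n,len(Q),"rect",np.round(r,1).tolist() if 0 else (np.round(r[0],1),np.round(r[1],1),round(r[2],1)),"zmed",np.median(Q[:,2]).round(4),"tilt",np.degrees(f[:2]).round(2),"res",e.std().round(4))
E
python3 snap.py w9; python3 top.py w9
```

```text
9.9 [0.465  0.4043 0.1334] [ 9.992e-01  3.930e-02  5.000e-04 -1.000e-04] [-1.16  0.75  0.71  1.64 -0.57  0.97 -1.73] [0.2 0.4 0.4] 0.0003553112012614514
padlock 3000 rect (array([493.5, 432.4]), array([34.8, 40.7]), 4.5) zmed 0.0608 tilt [ 0.18 -0.13] res 0.0006
gauge 5028 rect (array([519. , 329.6]), array([67.5, 60.2]), 4.3) zmed 0.0689 tilt [-0.17 -1.35] res 0.0018
```

The padlock is home and level. The gauge's bounding centre is (.519,.3296), so I press it between its two floors, at about (.521,.330).

Request:
play_rows:
  commands:
    - {"rx": 0,"ry": 0,"rz": 0,"x": 0.187,"y": -0.249,"z": -0.08,"jaw": 255}
    - {"rx": 0,"ry": 0,"rz": 0,"x": 0.187,"y": -0.249,"z": -0.16,"jaw": 255}
    - {"rx": 0,"ry": 0,"rz": 0,"x": 0.187,"y": -0.249,"z": -0.18,"jaw": 255}
    - {"rx": 0,"ry": 0,"rz": 0,"x": 0.187,"y": -0.249,"z": -0.205,"jaw": 255}
    - {"rx": 0,"ry": 0,"rz": 0,"x": 0.187,"y": -0.249,"z": -0.215,"jaw": 255}
    - {"rx": 0,"ry": 0,"rz": 0,"x": 0.187,"y": -0.249,"z": -0.221,"jaw": 255}
    - {"rx": 0,"ry": 0,"rz": 0,"x": 0.187,"y": -0.249,"z": -0.227,"jaw": 255}
    - {"rx": 0,"ry": 0,"rz": 0,"x": 0.187,"y": -0.249,"z": -0.233,"jaw": 255}
    - {"rx": 0,"ry": 0,"rz": 0,"x": 0.187,"y": -0.249,"z": -0.239,"jaw": 255}
    - {"rx": 0,"ry": 0,"rz": 0,"x": 0.187,"y": -0.249,"z": -0.244,"jaw": 255}
    - {"rx": 0,"ry": 0,"rz": 0,"x": 0.187,"y": -0.249,"z": -0.244,"jaw": 255}

```text
t: 11.05
tool_pos: [0.5208, 0.3279, 0.0632]
tcp_rot: [0.999, 0.04, 0.001, 0.001]
wrist_force: [-2.3, -5.6, 12.1]
gripper_width: 0.0003
grasp_force: 5.7
```

Request:
play_rows:
  commands:
    - {"rx": 0,"ry": 0,"rz": 0,"x": 0,"y": 0.004,"z": -0.006,"jaw": 255}
    - {"rx": 0,"ry": 0,"rz": 0,"x": 0,"y": 0.004,"z": -0.012,"jaw": 255}
    - {"rx": 0,"ry": 0,"rz": 0,"x": 0,"y": 0.004,"z": -0.012,"jaw": 255}
    - {"rx": 0,"ry": 0,"rz": 0,"x": 0,"y": 0.004,"z": -0.012,"jaw": 255}

```text
t: 11.45
tool_pos: [0.5209, 0.3279, 0.0613]
tcp_rot: [0.999, 0.039, 0.0, 0.001]
wrist_force: [-5.0, -7.9, 19.6]
gripper_width: 0.0006
grasp_force: 10.2
```

Request:
play_rows:
  commands:
    - {"rx": 0,"ry": 0,"rz": 0,"x": 0,"y": 0,"z": 0.1,"jaw": 255}
    - {"rx": 0,"ry": 0,"rz": 0,"x": -0.1,"y": 0,"z": 0.2,"jaw": 255}
    - {"rx": 0,"ry": 0,"rz": 0,"x": -0.2,"y": 0.1,"z": 0.25,"jaw": 255}
    - {"rx": 0,"ry": 0,"rz": 0,"x": -0.2,"y": 0.1,"z": 0.25,"jaw": 255}
    - {"rx": 0,"ry": 0,"rz": 0,"x": -0.2,"y": 0.1,"z": 0.25,"jaw": 255}
    - {"rx": 0,"ry": 0,"rz": 0,"x": -0.2,"y": 0.1,"z": 0.25,"jaw": 255}

```text
t: 12.05
tool_pos: [0.4604, 0.3607, 0.1321]
tcp_rot: [0.999, 0.04, 0.0, 0.0]
wrist_force: [0.3, -1.0, -0.2]
gripper_width: 0.0001
grasp_force: 0.0
```

```bash
python3 snap.py w10; python3 top.py w10;cat > pt.py <<'E'
import sys
from m import *
a=np.load(sys.argv[1]+".npz");K=a["K"];T=a["T"]
v,u=np.mgrid[0:300,0:640];d=a["d"][0:300]
P=np.stack([(u-K[0,2])/K[0,0]*d,(v-K[1,2])/K[1,1]*d,d],-1)@T[:3,:3].T+T[:3,3]
for n,x,y in (("bar",.4931,.3276),("bar+y",.4913,.3515),("bar-y",.4949,.3037),("mid",.516,.3294),("stem",.5429,.3315),("stemend",.550,.332),("pad",.4935,.4324),("pad+x",.507,.4335),("pad-x",.480,.4315),("foam",.52,.38)):
    m=(d>0)&(np.hypot(P[...,0]-x,P[...,1]-y)<.0035);print(n,m.sum(),np.median(P[m][:,2]).round(4) if m.any() else None)
E
python3 pt.py w10
```

```text
12.05 [0.4604 0.3607 0.1321] [9.992e-01 3.960e-02 2.000e-04 0.000e+00] [-1.13  0.71  0.71  1.74 -0.57  0.92 -1.66] [ 0.3 -1.  -0.2] 0.00011601325955975042
padlock 2958 rect (array([493.6, 432. ]), array([34.6, 41.3]), 4.5) zmed 0.0608 tilt [ 0.16 -0.15] res 0.0006
gauge 3958 rect (array([518.7, 329.4]), array([67.2, 59.4]), 4.5) zmed 0.0609 tilt [ 0.16 -0.02] res 0.0006
bar 92 0.061
bar+y 91 0.0611
bar-y 89 0.0609
mid 98 0.061
stem 109 0.0612
stemend 102 0.061
pad 94 0.0611
pad+x 98 0.0608
pad-x 94 0.0609
foam 98 0.0579
```

Depth puts the padlock and the gauge both at .061 m along their whole lengths, 3 mm above the foam. Nothing is held and the tool is clear, so I hand in.

```bash
python3 -c "
from cell import manip
print(manip.sign_off())"
```

```text
the job is handed in; nothing more can be done
None
```

The padlock and T gauge are both pressed fully home and measure level in the foam, with everything released, and I handed the job in at about 12 s of the 53 s allowed. I never moved the other things on the bench, but took no final picture to check them.

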